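Snap the hose clip shut with the pliers

ROBOT

A 6-joint arm with a two-finger parallel gripper is mounted at the origin on a cart in front of the work surface, level with it; the furniture and walls round the work are solid. World frame = base frame: x ahead of the robot, y to its left, z up, the work surface at z = 0. Lengths are in mm, angles in rad, forces in N, time in s.
With the tool pointing down it reaches from about 275 to 750 mm from the base axis. Payload 10.2 kg.
Tool frame: the origin (TCP) lies at the very end of the fingers, on their centre line; the grasp point (between the pads) lies 19 mm behind it; z points along the fingers, y is the direction in which the jaws open and shut (so a half turn about z gives the same grasp; the last joint's range is limited). The gripper opens to 85 mm and grips with 20 to 120 N. Pads are 22 mm wide; open, the fingers measure 114 mm over their backs; the gripper's body (76 mm by 85 mm) begins 54 mm behind the grasp point. The pads swing forward as they close: fully open they stand 13 mm farther back than shut.
Start: joints at [-1.462, 0.313, 1.498, -0, 1.331, -0.223], TCP at [171.004, -496.376, 201.194] pointing down, gripper open.
Joint ranges: [-2.94, 2.94], [-0.97, 2.17], [0.19, 2.56], [-1.23, 4.37], [0.02, 3.11], [-2.88, 2.88]. Speed limits (rad/s): [2.39, 2.39, 3.01, 3.14, 3.14, 3.14].

INTERFACE

Orientations are given as a unit quaternion [w, x, y, z].
In Python, from rig import readout, cams, finish_job gives the robot as it stands. The module is installed in compiled form; this text tells all that it offers.
- The arm moves only by the tool carry_out, never from a script. Its argument "steps" is one flat list of numbers, 7 for each row, row after row: the shift along the tool's x, y, z in cm, then the turn, a rotation vector about the tool's x, y, z in units of 5 degrees (1.0 is 5 degrees), then the opening, from -1 (shut) to 1 (fully open), so that 0 is half open. In form: [x, y, z, ax, ay, az, hand, x, y, z, ax, ay, az, hand, ...]. A call has 1 to 20 rows; each row shifts and turns the commanded pose from where the row before left it, along the tool's axes as they then stand; what a row does not reach is not made up. A row lasts 1/12 s, in which the tool goes at most 41.7 mm and 7.16 degrees, less where a joint would pass 70% of its speed; a pose out of reach is approached as far as the arm can. A call with a gripper value outside its range is refused whole. The fingers move at their own pace and stop on an object; "grip_force" is the grip in N (left out, the last holds). Time passes only in rows, so rows that do not move let the fingers close. It gives the time, the measured TCP pose, the force and the opening at its end, in the units of the state.
- readout.sense(): the state, without advancing time (a new reading comes with each control period).
- cams.capture(name): name is "side" or "top"; returns the picture (420x560x3 uint8, red, green, blue); there is no depth.
- cams.calibration(name): a dict with "fx", "fy", "cx", "cy" (pixels), "R" (3x3) and "t" (3): a world point X has camera coordinates R X + t. Camera axes: x right, y down, z forward; pixel columns grow to the right and rows downward; lengths in mm; the calibration is good to about 2 mm. A picture is of the moment at which its call begins. calibration takes no time and is no camera call.
- finish_job(): hands the job in, once; it reports no verdict.
The state is a dict: "time_s": time; "joints": joint angles; "dq": joint speeds; "tau": joint torques, N m; "eef_pos": TCP position; "ee_rot": TCP orientation; "force": force on the tool from outside, world axes, zero at the start; "wrist_torque": the same for the moment, N m; "grip_width": opening from 0.0 (shut) to 1.0 (fully open).
Only numpy, scipy, OpenCV 4.12 (cv2) and the standard library are available. Lean on these libraries where they do the work, as an engineer would, in place of code of your own. Each camera call takes 0.05 s, during which the arm holds its last target.

TASK

Two hose tails of a water filter stand on the wooden board, each with a snap hose clip standing open. Take the pliers by their two handles, bring the jaws round the two ears of the clip on the taller pipe and squeeze until the clip snaps shut and stays shut; leave the shorter pipe's clip open. Touch the clip with the pliers only, not with the fingers, then let go of the pliers and leave them lying flat on the board.

Things in the scene. Friction and masses are not known exactly. Their poses are not given: they have to be found in the camera images.
- pliers_grip (a point): Loose pliers, 198 mm long, 0.2 kg, flat on the board, sprung open. Point midway between the 26 mm tall rubber handles, 13 mm above the underside; x points to the jaws. Grip the handles here over their outsides: 65 mm open, 58 mm to carry (6 N), 32 mm shut. Jaw tips are 148 mm ahead, 4 to 22 mm above the underside, 56 mm apart inside; they close 1.2 mm per mm of handle. Let go, they spring open.
- tall_ears (a point): Where the jaw tips go: midway between the ears of the open white clip on the taller pipe (145 mm, 22 mm thick, on a fixed 7 mm high foot starting 20 mm beyond). 28 mm in front of the pipe's axis, 19 mm above the board; x points level from ears to pipe. Ears end 10 mm in front, stand 8 to 38 mm above the board, are 35 mm over their outsides open, 22 mm shut. Press with the pliers on the board.
- tall_clip (a joint): Angle (rad) of each half of the taller pipe's clip: 0 open, 0.14 snapped shut. Let go before about 0.09 it springs open again; beyond that it snaps home by itself and stays. It snaps with the jaw tips about 25 mm apart (handles about 39 mm over the outsides), against roughly 15 to 25 N on each handle with the pliers' spring.
- short_clip (a joint): The same for the like clip on the shorter pipe (85 mm tall): 0 open, 0.14 shut. To be left open.

How it is judged:
By the outcome, as a careful person would: the job done as asked, in the order asked, and still so for the second after the job is handed in, with the robot touching nothing.
It also fails if it takes over 40 s, if anything falls off the work surface, if the arm or the gripper's body presses on something with over 40 N, if the wrist force passes 120 N, or if a joint passes its speed limit or range.

## Working session

There is one attempt and no reset: what is moved stays moved. The work goes in short steps, Python scripts to look and compute and a tool call to move; the robot and the scene stay as the last step left them, time stands still between calls to the robot, and variables do not carry over. Pictures are saved under pics/ and viewed, and the job is handed in when it is done.

Besides the shell and the picture viewer there is one more tool, called after ">>>" as a command line: name --argument value ..., lists and objects as JSON in quotes. carry_out: Moves the arm, as the interface text tells. Its arguments: {"type":"object","properties":{"steps":{"type":"array","items":{"type":"number"}},"grip_force":{"type":"number"}},"required":["steps"]}

```bash
mkdir -p pics; python3 - <<'E'
from rig import readout, cams
import cv2
for n in("side","top"):
    im=cams.capture(n); cv2.imwrite(f"pics/{n}0.png",im[:,:,::-1])
    c=cams.calibration(n); print(n,{k:(v if not hasattr(v,'tolist') else v.tolist()) for k,v in c.items()})
print(readout.sense())
E
```

```text
side {'fx': 456.5328422568993, 'fy': 456.5328422568993, 'cx': 278.63716631180256, 'cy': 208.8630090834473, 'R': [[0.8971753893100496, -0.44159557263051424, -0.008346918562513893], [-0.26287856835886286, -0.5187046240599054, -0.8135357221883176], [0.3549241878401015, 0.7320784542738576, -0.58145503495459]], 't': [-535.7811217620706, 188.81760357664695, 711.6102387666575]}
top {'fx': 383.5371395563593, 'fy': 383.5371395563593, 'cx': 283.0016832224545, 'cy': 210.32952120859144, 'R': [[-0.01652872555848859, -0.9998270397914499, -0.008525944714711147], [-0.9806306810853253, 0.017874640762327323, -0.19504862094295625], [0.19516728349173554, 0.0051368978463552095, -0.9807565160298312]], 't': [-42.1174966653389, 582.150159883989, 820.8628704563647]}
{'time_s': 0.1, 'joints': array([-1.46239394e+00,  3.13359800e-01,  1.49833160e+00, -1.63155293e-05,
        1.33099330e+00, -2.23413596e-01]), 'dq': array([ 3.32883702e-06, -4.65003326e-04, -2.56364412e-03,  1.23926390e-05,
        3.90013792e-04,  3.58649591e-05]), 'tau': array([ 2.80715984e-03, -4.12897503e+01, -2.60139960e+01, -1.50366377e-04,
        3.03978559e-03,  3.96275993e-06]), 'eef_pos': array([ 170.97376782, -496.11434471,  200.72095339]), 'ee_rot': array([-5.45575463e-04,  9.86268341e-01,  1.65149812e-01,  2.34718881e-05]), 'force': array([ 1.19590251, -0.54131026, -0.06803432]), 'wrist_torque': array([ 0.02467401,  0.01602137, -0.01460784]), 'grip_width': 0.9964852544704789}
```

View pics/side0.png

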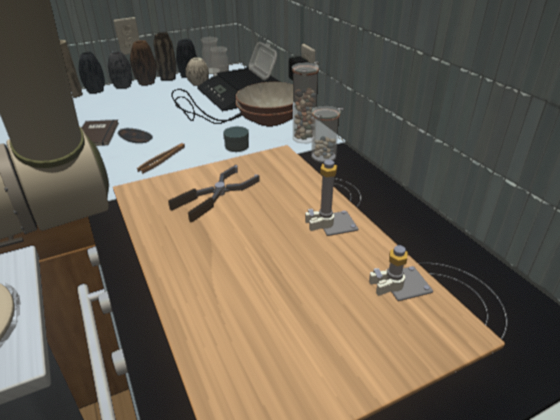

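View pics/top0.png

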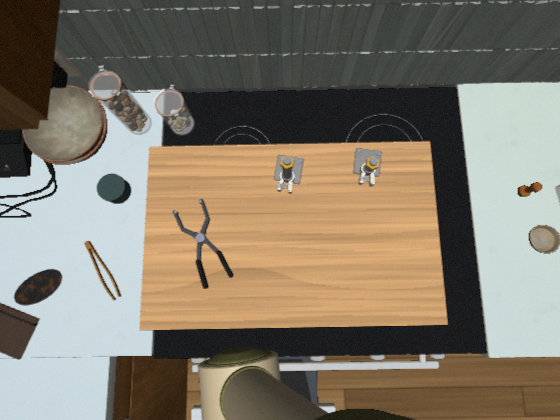

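The side view shows the pliers around (215,190), the tall pipe at (327,190) and the short one at (397,265). In the top view the pliers are at (203,240), the tall pipe at about (287,172) and the short one at (370,168). I'll enlarge these areas.

```bash
python3 - <<'E'
import cv2
t=cv2.imread("pics/top0.png");s=cv2.imread("pics/side0.png")
def crop(im,x,y,w,h,k,n):
    c=cv2.resize(im[y:y+h,x:x+w],None,fx=k,fy=k,interpolation=cv2.INTER_CUBIC)
    for i in range(0,w,10):
        cv2.line(c,(i*k,0),(i*k,5),(0,0,255),1)
        if i%20==0: cv2.putText(c,str(x+i),(i*k,16),0,.4,(0,0,255))
    for i in range(0,h,10):
        cv2.line(c,(0,i*k),(5,i*k),(0,0,255),1)
        if i%20==0: cv2.putText(c,str(y+i),(7,i*k+4),0,.4,(0,0,255))
    cv2.imwrite(f"pics/{n}.png",c)
crop(t,160,190,90,110,5,"tp");crop(t,250,140,140,60,5,"tc")
crop(s,160,160,110,65,7,"sp");crop(s,290,150,80,90,6,"sc")
E
```

```text
(no output)
```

View pics/tp.png

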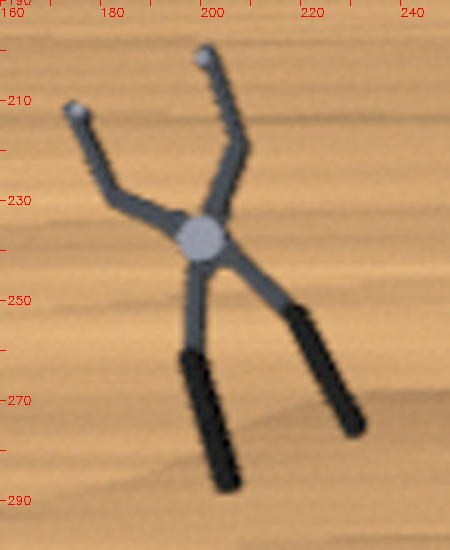

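View pics/tc.png

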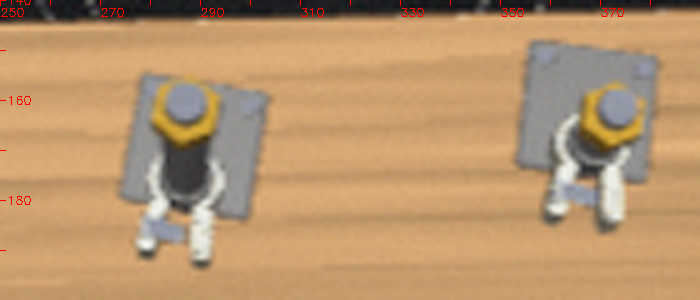

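View pics/sp.png

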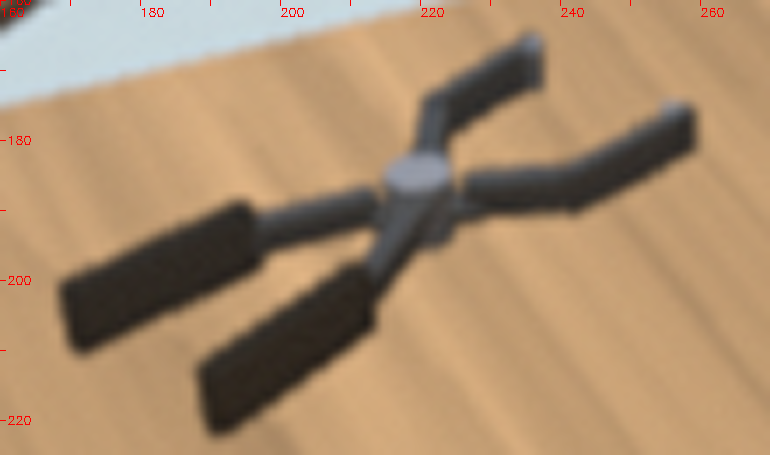

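View pics/sc.png

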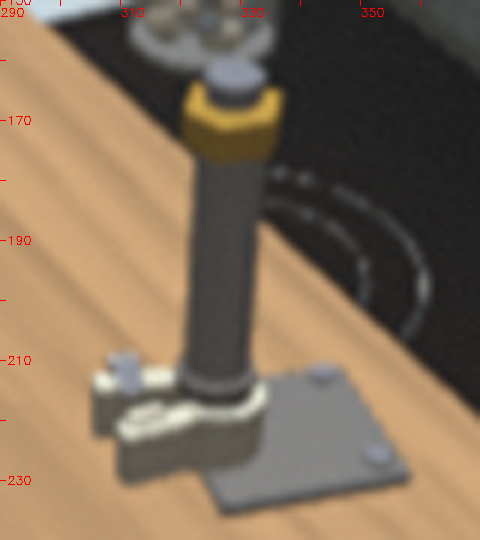

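```bash
cat > h.py <<'E'
import numpy as np
from rig import cams
from scipy.optimize import least_squares
C={n:cams.calibration(n) for n in("side","top")}
def proj(n,X):
    c=C[n];p=np.asarray(c["R"])@np.asarray(X,float)+np.asarray(c["t"])
    return np.array([c["fx"]*p[0]/p[2]+c["cx"],c["fy"]*p[1]/p[2]+c["cy"]])
def tri(t,s):
    r=least_squares(lambda X:np.r_[proj("top",X)-t,proj("side",X)-s],[400,0,20])
    return r.x,np.abs(r.fun).max()
def onz(n,uv,z):
    c=C[n];R=np.asarray(c["R"]);o=-R.T@np.asarray(c["t"]);d=R.T@np.array([(uv[0]-c["cx"])/c["fx"],(uv[1]-c["cy"])/c["fy"],1])
    return o+d*(z-o[2])/d[2]
E
python3 - <<'E'
from h import *
np.set_printoptions(precision=1,suppress=True)
P=dict(pivot=((199,237),(218,184.3)),tipR=((199,201),(257,175)),tipL=((173.5,212),(235,165.5)),handA=((205.5,287),(169.5,200.5)),handB=((230.5,275.5),(190,212)),
pipetop=((285,160.5),(329,161)),footFL=((274.5,178.5),(328,235)),footFR=((299,183),(328,235)),bolt1=((279.5,158),(343,212)),bolt2=((300.5,160.5),(353,225.5)),earR=((290,192),(310,222)),earL=((279,190),(306,212)))
for k,v in P.items(): print(k,*tri(*v))
E
```

```text
pivot [524.5 143.9  36.1] 0.6750347569264363
tipR [614.  146.1  32.9] 0.6983841421749162
tipL [586.7 205.7  34. ] 0.04044183646942656
handA [412.2 125.1  40. ] 0.04988175432185926
handB [437.4  69.   39.1] 0.2940685836997545
pipetop [668.1 -59.3 158.4] 0.7764595812912489
footFL [691.  -33.3 -38.5] 2.3512168453557365
footFR [656.4 -92.1  17.6] 0.09445660218960938
bolt1 [719.6 -45.6  20.9] 0.03928822120451514
bolt2 [710.  -96.4  25. ] 0.30176161910520705
earR [628.6 -69.6  42.8] 0.32057472614354765
earL [633.3 -44.1  47.9] 0.6278026711875384
```

Every height fits a board top at about z = 12. I'll check the pose estimates by overlaying projected models.

```bash
cat > ov.py <<'E'
from h import *
import cv2
def overlay(imgs,tag,pl=None,ear=None,zb=12,boxes=None):
    for n in imgs:
        im=cv2.imread(imgs[n]);k=6
        A=[]
        if pl is not None:
            x,y,a=pl;a=np.deg2rad(a);u=np.array([np.cos(a),np.sin(a),0]);v=np.array([-u[1],u[0],0]);o=np.array([x,y,zb])
            A+=[[o+148*u+28*v+22*np.array([0,0,1]),o+148*u-28*v+[0,0,22]],[o-50*u+[0,0,26],o+148*u+[0,0,26]],[o-50*u+32.5*v+[0,0,26],o-50*u-32.5*v+[0,0,26]],[o+32.5*v+[0,0,26],o-32.5*v+[0,0,26]]]
        if ear is not None:
            x,y,a=ear;a=np.deg2rad(a);u=np.array([np.cos(a),np.sin(a),0]);v=np.array([-u[1],u[0],0]);o=np.array([x,y,zb]);e=np.array([0,0,1.])
            A+=[[o-10*u+17.5*v+38*e,o-10*u-17.5*v+38*e],[o-10*u+17.5*v+38*e,o+10*u+17.5*v+38*e],[o-10*u-17.5*v+38*e,o+10*u-17.5*v+38*e],[o-10*u-17.5*v+38*e,o-10*u-17.5*v+8*e],[o+28*u,o+28*u+145*e],
             [o+20*u+30*v+7*e,o+20*u-30*v+7*e]]
        x0,y0,w,h=boxes[n]
        c=cv2.resize(im[y0:y0+h,x0:x0+w],None,fx=k,fy=k,interpolation=cv2.INTER_CUBIC)
        for p,q in A:
            p=((proj(n,p)-[x0,y0]+.5)*k).astype(int);q=((proj(n,q)-[x0,y0]+.5)*k).astype(int)
            cv2.line(c,tuple(map(int,p)),tuple(map(int,q)),(0,0,255),1)
        cv2.imwrite(f"pics/{tag}_{n}.png",c)
E
python3 - <<'E'
from ov import *
I={n:f"pics/{n}0.png" for n in("top","side")}
overlay(I,"o1p",pl=(468,116.3,24.3),boxes=dict(top=(165,195,80,98),side=(160,160,110,65)))
overlay(I,"o1c",ear=(640.5,-55,-10.5),boxes=dict(top=(255,145,65,55),side=(295,155,70,85)))
a=cv2.imread("pics/o1p_top.png");b=cv2.imread("pics/o1c_top.png")
def hs(a,b,n):
    H=max(a.shape[0],b.shape[0]);o=np.zeros((H,a.shape[1]+b.shape[1],3),np.uint8);o[:a.shape[0],:a.shape[1]]=a;o[:b.shape[0],a.shape[1]:]=b
    s=min(1,800/o.shape[1],600/H);cv2.imwrite(n,cv2.resize(o,None,fx=s,fy=s) if s<1 else o)
hs(b,cv2.imread("pics/o1c_side.png"),"pics/o1c.png");hs(a,a[:1,:1],"pics/o1pt.png")
E
```

```text
(no output)
```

View pics/o1pt.png

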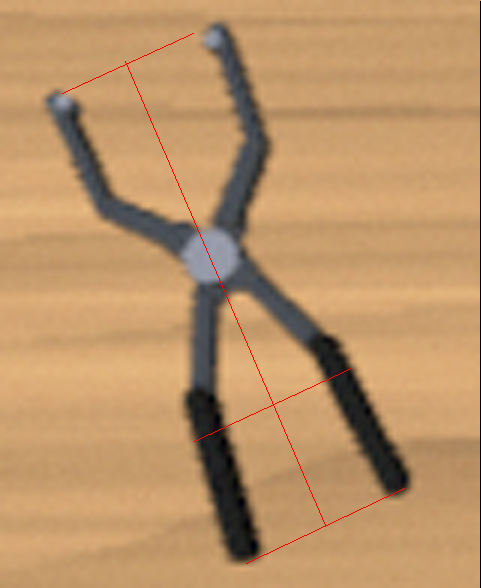

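View pics/o1c.png

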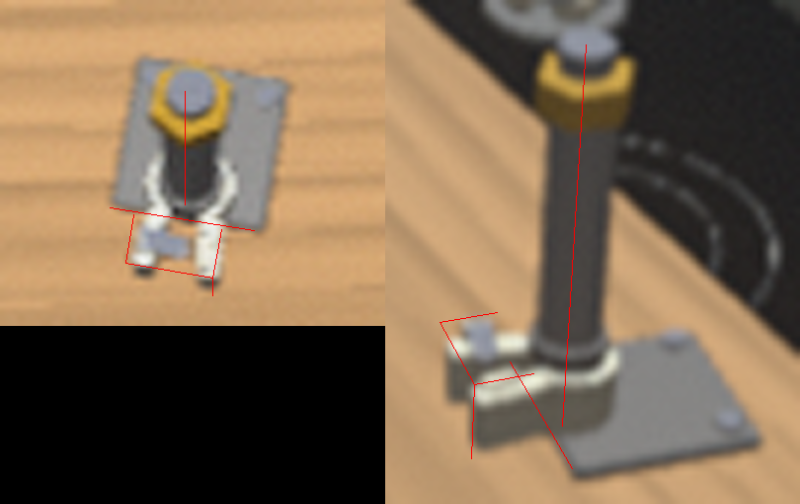

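View pics/o1p_side.png

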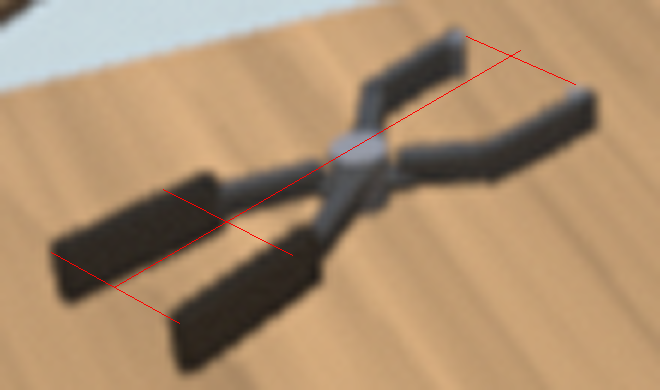

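>>> carry_out --steps '[2.4, -2.41, 0, 0, 0, 0, 1, 2.4, -2.41, 0, 0, 0, 0, 1, 2.4, -2.41, 0, 0, 0, 0, 1, 2.4, -2.41, 0, 0, 0, 0, 1, 2.4, -2.41, 0, 0, 0, 0, 1, 2.4, -2.41, 0, 0, 0, 0, 1, 2.4, -2.41, 0, 0, 0, 0, 1, 2.4, -2.41, 0, 0, 0, 0, 1, 2.4, -2.41, 0, 0, 0, 0, 1, 2.4, -2.41, 0, 0, 0, 0, 1, 2.4, -2.41, 0, 0, 0, 0, 1, 2.4, -2.41, 0, 0, 0, 0, 1, 2.4, -2.41, 0, 0, 0, 0, 1, 2.4, -2.41, 0, 0, 0, 0, 1, 2.4, -2.41, 0, 0, 0, 0, 1, 2.4, -2.41, 0, 0, 0, 0, 1, 2.4, -2.41, 0, 0, 0, 0, 1, 2.4, -2.41, 0, 0, 0, 0, 1, 2.4, -2.41, 0, 0, 0, 0, 1, 2.4, -2.41, 0, 0, 0, 0, 1]'

```text
time_s: 1.77
eef_pos: [468.1, 117.5, 201.0]
ee_rot: [-0.0, 0.986, 0.165, -0.0]
force: [0.6, -0.8, 0.7]
grip_width: 0.997
```

>>> carry_out --steps '[0, 0, 2.5, 0, 0, -0.38, 1, 0, 0, 2.5, 0, 0, -0.38, 1, 0, 0, 2.5, 0, 0, 0, 1, 0, 0, 2.5, 0, 0, 0, 1, 0, 0, 2.5, 0, 0, 0, 1, 0, 0, 2.5, 0, 0, 0, 1, 0, 0, 1.6, 0, 0, 0, 1, 0, 0, 0, 0, 0, 0, 1, 0, 0, 0, 0, 0, 0, 1]'

```text
time_s: 2.52
eef_pos: [467.6, 115.7, 35.0]
ee_rot: [-0.0, 0.98, 0.198, -0.001]
force: [-0.2, -0.3, -0.0]
grip_width: 1.001
```

```bash
cat > look.py <<'E'
import sys,cv2
from rig import cams
def look(tag,boxes,k=6):
    for n,(x,y,w,h) in boxes.items():
        im=cams.capture(n)[:,:,::-1];cv2.imwrite(f"pics/{tag}_{n}_full.png",im)
        cv2.imwrite(f"pics/{tag}_{n}.png",cv2.resize(im[y:y+h,x:x+w],None,fx=k,fy=k,interpolation=cv2.INTER_CUBIC))
E
python3 - <<'E'
from look import *
look("g1",dict(side=(140,120,130,100)))
E
```

```text
(no output)
```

View pics/g1_side.png

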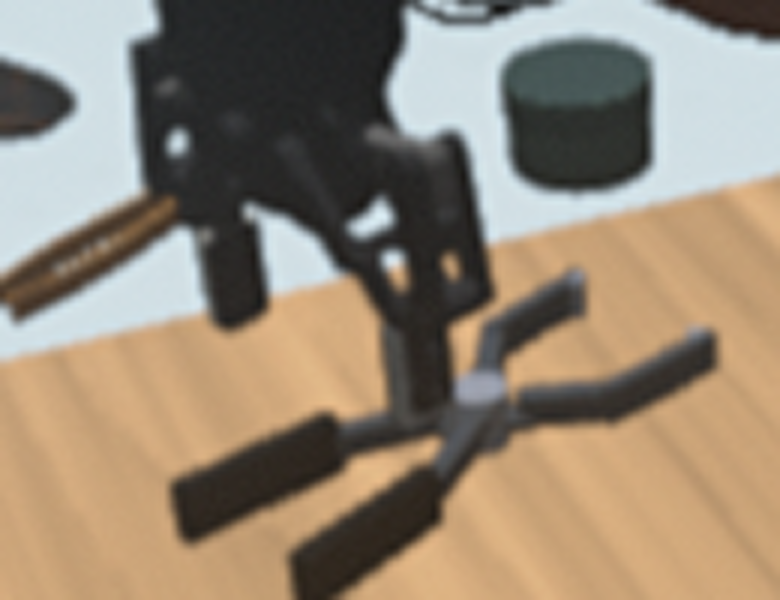

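The fingers are open above the handles: the far tip is near (179,174) and the near tip near (210,189). I'll compare these with the projected positions.

```bash
python3 - <<'E'
from h import *
a=np.deg2rad(22.85);u=np.array([np.cos(a),np.sin(a),0]);v=np.array([-u[1],u[0],0]);o=np.array([467.6,115.7,0])
for s in(49,-49):
  for z in (48,28): print(s,z,(proj("side",o+s*v+[0,0,z])-[140,120])*6)
E
```

```text
49 48 [247.96285296 386.08209143]
49 28 [255.41638417 433.67998603]
-49 48 [437.42959649 488.68940191]
-49 28 [442.91374551 537.71249689]
```

```bash
python3 - <<'E'
from look import *
from rig import readout
look("g2",dict(side=(140,120,130,100),top=(130,190,130,100)))
s=readout.sense();print(s["time_s"],s["eef_pos"],s["ee_rot"])
E
```

```text
2.6667 [468.60240655 115.71076796  36.4229975 ] [2.24997061e-04 9.80246896e-01 1.97774584e-01 1.08909030e-03]
```

View pics/g2_side.png

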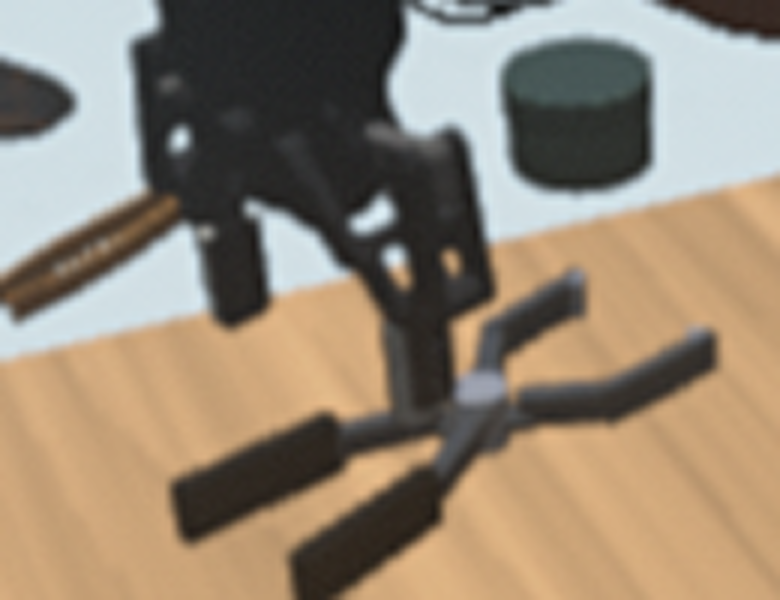

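View pics/g2_top_full.png

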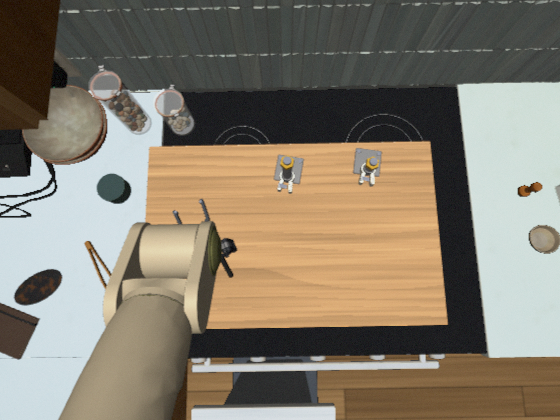

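```bash
python3 - <<'E'
from h import *
np.set_printoptions(precision=1,suppress=True)
a=np.deg2rad(22.85);u=np.array([np.cos(a),np.sin(a),0]);v=np.array([-u[1],u[0],0]);o=np.array([468.6,115.7,0])
for z in (35,60,80,110): print(z,proj("top",o-57*v+[0,0,z]),proj("top",o-57*v+11*u+[0,0,z]),proj("top",o-57*v-11*u+[0,0,z]),proj("side",o-49*v+[0,0,z]))
print(tri((232,247),(212,165)))
E
python3 - <<'E'
import cv2
im=cv2.imread("pics/g2_top_full.png")[215:295,190:260]
cv2.imwrite("pics/g2t.png",cv2.resize(im,None,fx=7,fy=7,interpolation=cv2.INTER_CUBIC))
E
```

```text
35 [233.6 251.7] [231.8 247.3] [235.4 256.1] [214.  206.7]
60 [232.1 250.7] [230.2 246.2] [234.  255.2] [212.8 196.3]
80 [230.8 249.9] [228.9 245.3] [232.7 254.5] [211.9 187.8]
110 [228.8 248.5] [226.8 243.8] [230.8 253.3] [210.4 174.6]
(array([489. ,  52.6, 140.3]), np.float64(0.8495903370525184))
```

View pics/g2t.png

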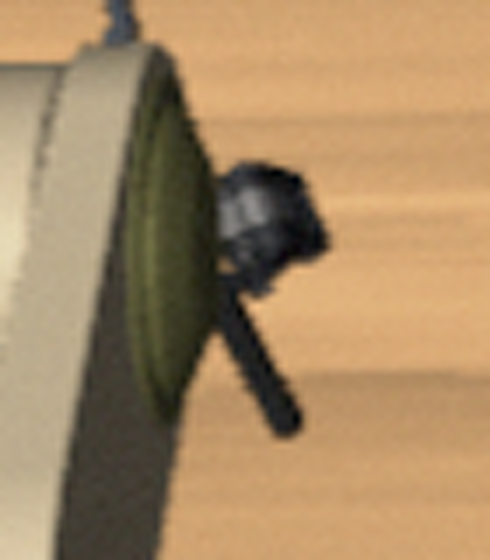

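```bash
python3 - <<'E'
from h import *
np.set_printoptions(precision=1,suppress=True)
for p in((179,174.2),(211,189)):
  for z in(49,77): print(p,z,onz("side",p,z))
a=np.deg2rad(22.85);v=np.array([-np.sin(a),np.cos(a),0]);o=np.array([468.6,115.7,0])
print(o+49*v,o-49*v, -np.asarray(C["side"]["R"]).T@C["side"]["t"])
E
```

```text
(179, 174.2) 49 [455.5 201.6  49. ]
(179, 174.2) 77 [445.8 154.7  77. ]
(211, 189) 49 [498.  113.9  49. ]
(211, 189) 77 [486.   71.8  77. ]
[449.6 160.9   0. ] [487.6  70.5   0. ] [ 277.8 -659.6  562.9]
```

The images put the fingertips about 28 mm higher than the pose says. I'll go down a little and look again.

>>> carry_out --steps '[0, 0, 0.5, 0, 0, 0, 1, 0, 0, 0.5, 0, 0, 0, 1, 0, 0, 0.3, 0, 0, 0, 1, 0, 0, 0, 0, 0, 0, 1]'

```text
time_s: 3.0
eef_pos: [467.4, 115.7, 21.6]
ee_rot: [-0.0, 0.98, 0.198, -0.001]
force: [0.8, 0.4, 0.1]
grip_width: 1.002
```

```bash
python3 - <<'E'
from look import *
look("g3",dict(side=(140,130,110,90)),7)
E
```

```text
(no output)
```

View pics/g3_side.png

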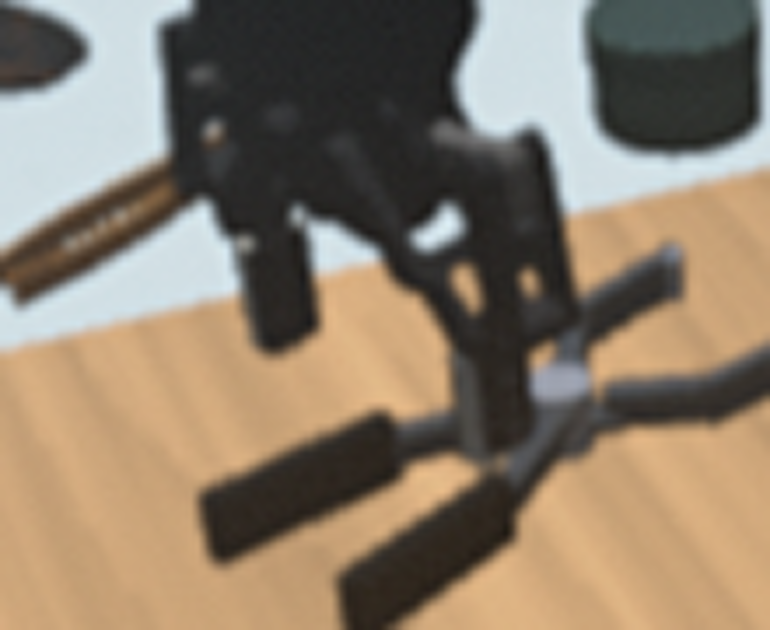

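```bash
python3 - <<'E'
from h import *
np.set_printoptions(precision=1,suppress=True)
a=np.deg2rad(22.85);u=np.array([np.cos(a),np.sin(a),0]);v=np.array([-np.sin(a),np.cos(a),0]);o=np.array([467.6,115.7,0])
for z in(35,63,95,122,135):print(z,(proj("side",o+[0,0,z])-[140,130])*7,(proj("side",o+49*v+[0,0,z])-[140,130])*7,(proj("side",o-49*v+[0,0,z])-[140,130])*7,proj("top",o-57*v+[0,0,z]))
E
```

```text
35 [401.7 475.4] [295.  416.7] [514.5 537.5] [233.6 252.1]
63 [390.9 395.4] [282.6 337.9] [505.4 456.3] [231.9 251. ]
95 [378.  300.5] [268.  244.5] [494.6 359.8] [229.8 249.7]
122 [366.8 217.3] [255.2 162.7] [485.2 275.2] [228.  248.5]
135 [361.2 176.2] [248.9 122.4] [480.5 233.3] [227.  247.8]
```

View pics/g3_side_full.png

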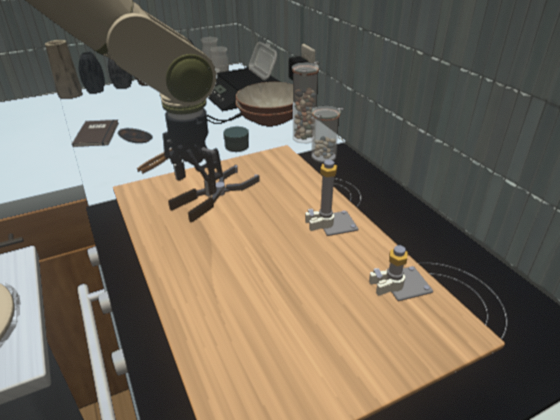

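```bash
python3 - <<'E'
from h import *
np.set_printoptions(precision=1,suppress=True)
a=np.deg2rad(22.85);u=np.array([np.cos(a),np.sin(a),0]);v=np.array([-np.sin(a),np.cos(a),0]);o=np.array([468.6,115.7,36])
for t in((233,240.7),(236.5,250)):
  for s in((215.8,140.8),(211,145),(222,169)):
    X,e=tri(t,s);print(t,s,X,round(e,1),'rel u,v,z',(X-o)@u,(X-o)@v,X[2]-36)
E
```

```text
(233, 240.7) (215.8, 140.8) [496.8  43.3 192.1] 0.3 rel u,v,z -2.1247265052454836 -77.68781529992529 156.11960449877353
(233, 240.7) (211, 145) [492.6  45.5 184.7] 2.9 rel u,v,z -5.141778984424127 -73.9903655326404 148.69712987574155
(233, 240.7) (222, 169) [505.4  52.  127.3] 0.2 rel u,v,z 9.198311958577023 -73.00276528150832 91.3289967683979
(236.5, 250) (215.8, 140.8) [486.5  33.9 197.4] 4.0 rel u,v,z -15.234038816649505 -82.3514593334135 161.35761486418338
(236.5, 250) (211, 145) [482.3  36.  190.1] 1.4 rel u,v,z -18.318152468530187 -78.7493415517186 154.10714185887295
(236.5, 250) (222, 169) [494.3  41.6 134.2] 4.6 rel u,v,z -5.07566164124548 -78.31010115936206 98.22932158808919
```

>>> carry_out --steps '[0, 0, 0.3, 0, 0, 0, 1, 0, 0, 0.2, 0, 0, 0, 1, 0, 0, 0, 0, 0, 0, 0.4, 0, 0, 0, 0, 0, 0, 0.4, 0, 0, 0, 0, 0, 0, 0.4, 0, 0, 0, 0, 0, 0, 0.4]' --grip_force 20

```text
time_s: 3.55
eef_pos: [467.9, 115.7, 17.3]
ee_rot: [0.0, 0.98, 0.198, 0.0]
force: [-0.1, 0.4, -0.0]
grip_width: 0.699
```

```bash
python3 - <<'E'
from look import *
look("g4",dict(side=(140,130,110,90)),7)
E
```

```text
(no output)
```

View pics/g4_side.png

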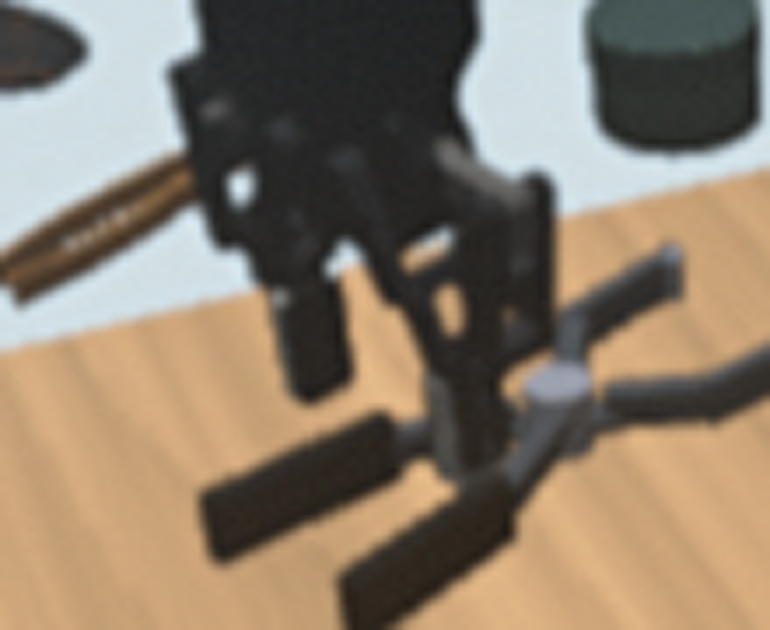

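No contact at 60 mm opening, so the fingers really are above the handles: the pose reads about 28 mm low relative to the scene. I'll reopen and go further down in steps, watching the force.

>>> carry_out --steps '[0, 0, 0, 0, 0, 0, 0.8, 0, 0, 0, 0, 0, 0, 0.8, 0, 0, 0, 0, 0, 0, 0.8, 0, 0, 0.5, 0, 0, 0, 0.8, 0, 0, 0.5, 0, 0, 0, 0.8, 0, 0, 0.4, 0, 0, 0, 0.8, 0, 0, 0, 0, 0, 0, 0.8]'

```text
time_s: 4.18
eef_pos: [467.2, 115.7, 2.1]
ee_rot: [-0.0, 0.98, 0.198, -0.001]
force: [-0.5, 0.5, -0.4]
grip_width: 0.902
```

```bash
python3 - <<'E'
from look import *
look("g5",dict(side=(140,130,110,90),top=(190,215,70,80)),7)
E
```

```text
(no output)
```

View pics/g5_side.png

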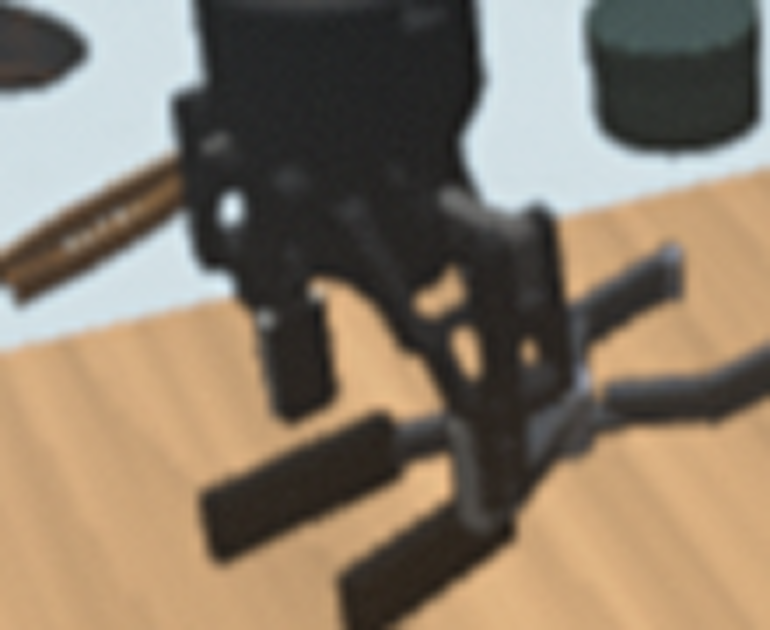

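View pics/g5_top.png

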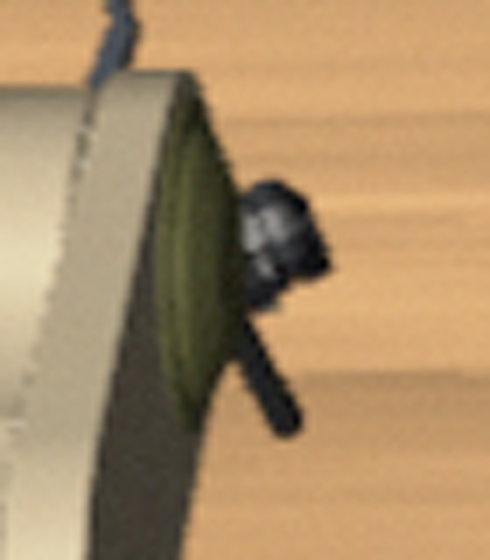

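>>> carry_out --steps '[0, 0, 0.4, 0, 0, 0, 0.8, 0, 0, 0.4, 0, 0, 0, 0.8, 0, 0, 0.3, 0, 0, 0, 0.8, 0, 0, 0.2, 0, 0, 0, 0.8, 0, 0, 0, 0, 0, 0, 0.8]'

```text
time_s: 4.7
eef_pos: [467.5, 115.7, -10.3]
ee_rot: [-0.0, 0.98, 0.198, -0.0]
force: [-0.3, -0.6, -1.2]
grip_width: 0.9
```

```bash
python3 - <<'E'
from look import *
look("g6",dict(side=(140,130,110,90)),7)
E
```

```text
(no output)
```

View pics/g6_side.png

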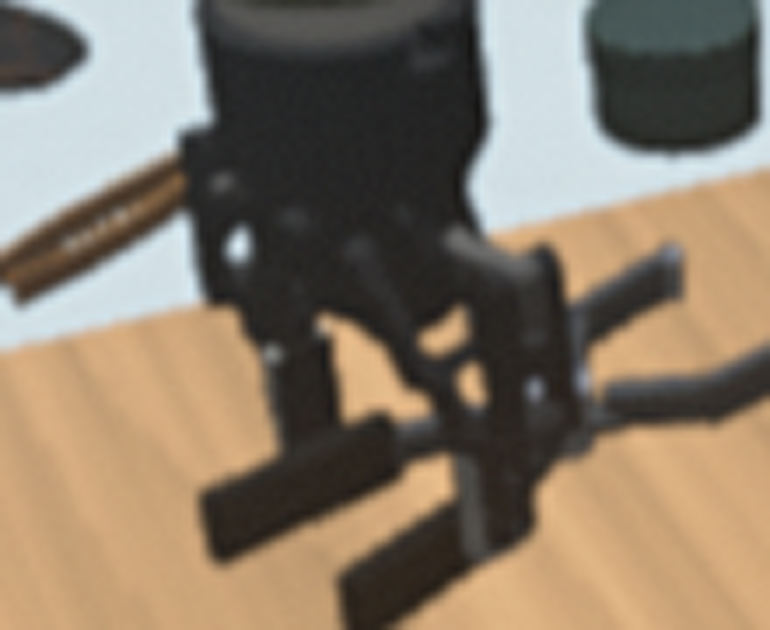

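The fingers now straddle the handles: the near one is in front of handle B at about (210,207) and the far one is behind handle A. Next I'll close to 58 mm.

>>> carry_out --steps '[0, 0, 0.15, 0, 0, 0, 0.6, 0, 0, 0, 0, 0, 0, 0.36, 0, 0, 0, 0, 0, 0, 0.36, 0, 0, 0, 0, 0, 0, 0.36, 0, 0, 0, 0, 0, 0, 0.36, 0, 0, 0, 0, 0, 0, 0.36]'

```text
time_s: 5.25
eef_pos: [468.1, 115.6, -10.8]
ee_rot: [0.0, 0.98, 0.198, 0.0]
force: [-0.4, -0.3, 5.5]
grip_width: 0.681
```

```bash
python3 - <<'E'
from look import *
look("g7",dict(side=(140,130,110,90)),7)
E
```

View pics/g7_side.png

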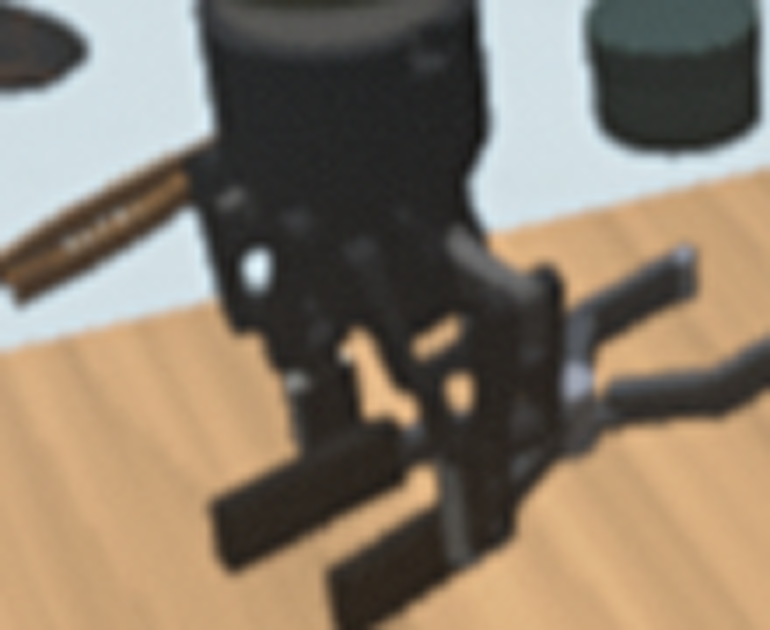

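>>> carry_out --steps '[0, 0, -0.3, 0, 0, 0, 0.36, 0, 0, -0.6, 0, 0, 0, 0.36, 0, 0, -0.6, 0, 0, 0, 0.36, 0, 0, -0.5, 0, 0, 0, 0.36, 0, 0, 0, 0, 0, 0, 0.36, 0, 0, 0, 0, 0, 0, 0.36]'

```text
time_s: 5.8
eef_pos: [468.0, 115.7, 9.0]
ee_rot: [0.0, 0.98, 0.198, 0.0]
force: [-0.5, 0.7, -2.2]
grip_width: 0.683
```

```bash
python3 - <<'E'
from look import *
look("g8",dict(side=(140,120,130,100)),6)
E
```

```text
(no output)
```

View pics/g8_side.png

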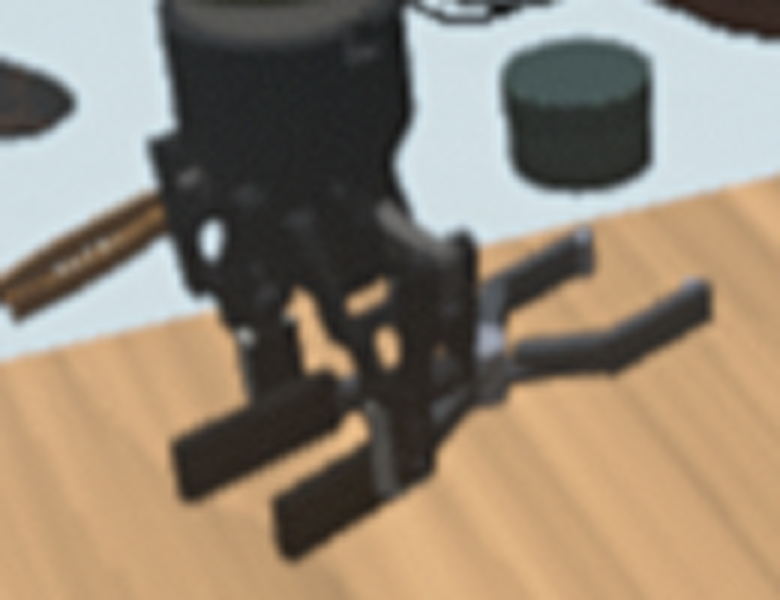

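The pliers are off the board and level (Fz -2.2 N, which is their weight). I'll carry them to a stand-off point in front of the tall clip and turn them.

>>> carry_out --steps '[-0.3, 0.5, 0, 0, 0, 0, 0.36, -0.6, 1.1, 0, 0, 0, 0, 0.36, -0.8, 1.4, 0, 0, 0, 0, 0.36, -0.8, 1.4, 0, 0, 0, 0, 0.36, -0.8, 1.4, 0, 0, 0, 0, 0.36, -0.8, 1.4, 0, 0, 0, 0, 0.36, -0.8, 1.4, 0, 0, 0, 0, 0.36, -0.8, 1.4, 0, 0, 0, 0, 0.36, -0.8, 1.3, 0, 0, 0, 0, 0.36, -0.4, 0.8, 0, 0, 0, 0.3, 0.36, 0, 0, 0, 0, 0, 0.9, 0.36, 0, 0, 0, 0, 0, 1, 0.36, 0, 0, 0, 0, 0, 1, 0.36, 0, 0, 0, 0, 0, 1, 0.36, 0, 0, 0, 0, 0, 1, 0.36, 0, 0, 0, 0, 0, 0.9, 0.36, 0, 0, 0, 0, 0, 0.5, 0.36, 0, 0, 0, 0, 0, 0, 0.36, 0, 0, 0, 0, 0, 0, 0.36]'

```text
time_s: 7.43
eef_pos: [451.0, -22.6, 8.6]
ee_rot: [-0.0, 0.996, -0.088, -0.0]
force: [0.4, 0.5, -1.6]
grip_width: 0.683
```

```bash
python3 - <<'E'
from look import *
look("c1",dict(side=(215,150,130,100),top=(230,145,90,90)),6)
E
```

```text
(no output)
```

View pics/c1_side.png

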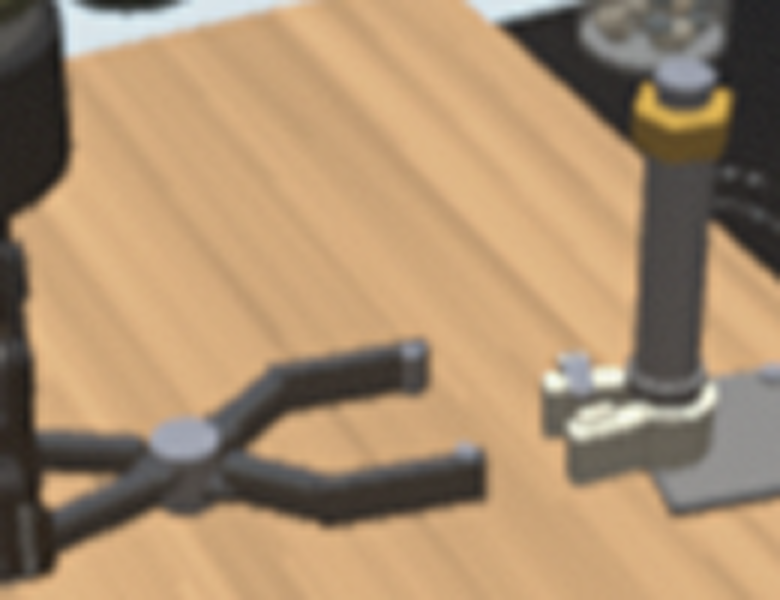

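View pics/c1_top.png

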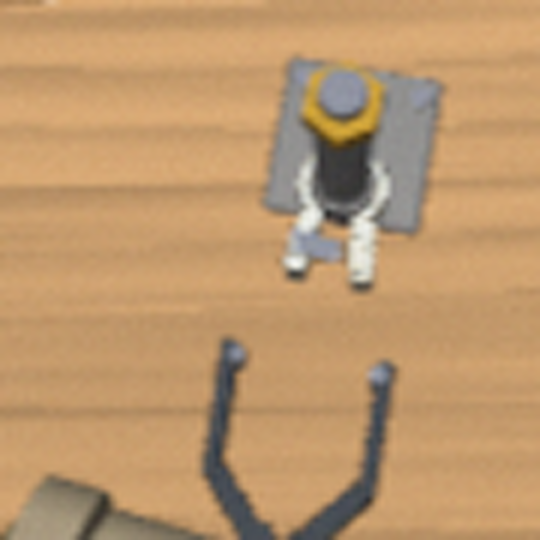

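The pliers are level and square to the clip. In the top view the jaw midline needs about 2 mm toward -y, and the tips must go forward about 43 mm. I'll lower, correct, go halfway and check.

>>> carry_out --steps '[0, 0.2, 0.4, 0, 0, 0, 0.36, 0, 0, 0.5, 0, 0, 0, 0.36, 0, 0, 0.5, 0, 0, 0, 0.36, 0, 0, 0.4, 0, 0, 0, 0.36, 0, 0, 0, 0, 0, 0, 0.36, 0.6, 0, 0, 0, 0, 0, 0.36, 0.8, 0, 0, 0, 0, 0, 0.36, 0.6, 0, 0, 0, 0, 0, 0.36, 0, 0, 0, 0, 0, 0, 0.36, 0, 0, 0, 0, 0, 0, 0.36]'

```text
time_s: 8.37
eef_pos: [470.8, -28.2, -9.3]
ee_rot: [0.0, 0.996, -0.089, 0.0]
force: [0.4, -0.6, -1.8]
grip_width: 0.682
```

```bash
python3 - <<'E'
from look import *
look("c2",dict(side=(225,160,120,90),top=(245,150,70,80)),6)
import cv2;a=cv2.imread("pics/c2_top.png");cv2.imwrite("pics/c2_top.png",cv2.resize(a,None,fx=1.2,fy=1.2))
E
```

```text
(no output)
```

View pics/c2_side.png

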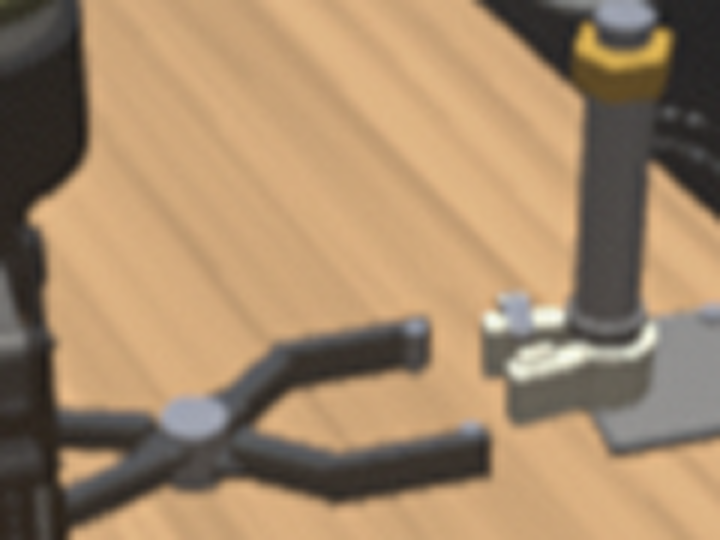

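View pics/c2_top.png

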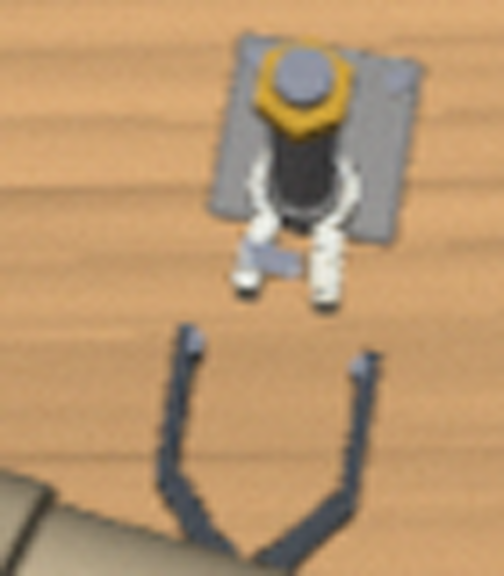

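```bash
python3 - <<'E'
from h import *
np.set_printoptions(precision=1,suppress=True)
f=lambda t,s:tri((t[0]/7.2+245,t[1]/7.2+150),(s[0]/6+225,s[1]/6+160))
a=np.deg2rad(-10.3);u=np.array([np.cos(a),np.sin(a),0]);v=np.array([-u[1],u[0],0])
for n,t,s in[("tipR",(371,354),(486,428)),("tipL",(187,327),(425,320)),("earR",(325,298),(508,368)),("earL",(246,283),(484,322))]:
  X,e=f(t,s);print(n,X,round(e,1),"u,v",X@u,X@v)
E
```

```text
tipR [612.  -84.6  37. ] 0.2 u,v 617.3040907639034 26.211497240693134
tipL [622.6 -24.4  35.6] 0.2 u,v 616.9594470410858 87.29363902767615
earR [628.5 -69.5  44.6] 0.1 u,v 630.8522632227027 43.95683615195365
earL [634.2 -43.9  43.8] 0.1 u,v 631.8557984519116 70.23678827312703
```

Centred to within 0.5 mm, with 24 mm still to go forward. Then I'll set the pliers down on the board.

>>> carry_out --steps '[0.5, 0, 0, 0, 0, 0, 0.36, 0.6, 0, 0, 0, 0, 0, 0.36, 0.6, 0, 0, 0, 0, 0, 0.36, 0.5, 0, 0, 0, 0, 0, 0.36, 0.2, 0, 0, 0, 0, 0, 0.36, 0, 0, 0, 0, 0, 0, 0.36, 0, 0, 0.15, 0, 0, 0, 0.36, 0, 0, 0, 0, 0, 0, 0.36]'

```text
time_s: 9.13
eef_pos: [494.1, -32.3, -10.8]
ee_rot: [0.0, 0.996, -0.089, 0.0]
force: [1.3, 0.2, -1.1]
grip_width: 0.683
```

```bash
python3 - <<'E'
from look import *
look("c3",dict(side=(225,160,120,90),top=(245,150,70,80)),6)
import cv2;a=cv2.imread("pics/c3_top.png");cv2.imwrite("pics/c3_top.png",cv2.resize(a,None,fx=1.2,fy=1.2))
E
```

```text
(no output)
```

View pics/c3_side.png

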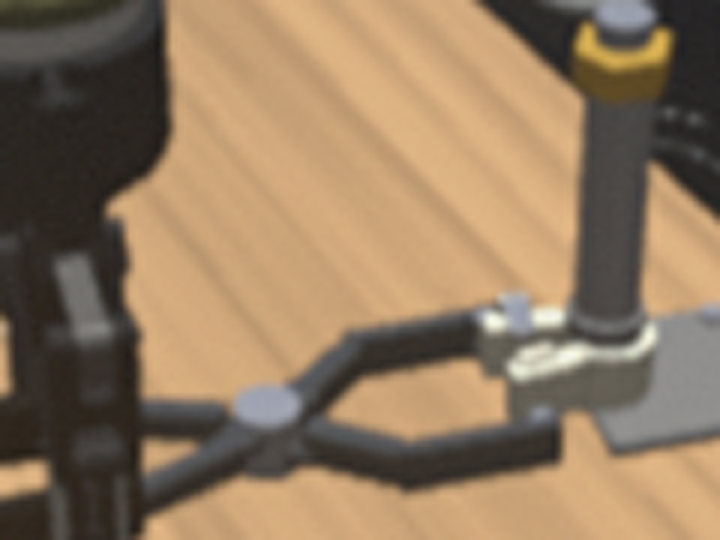

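View pics/c3_top.png

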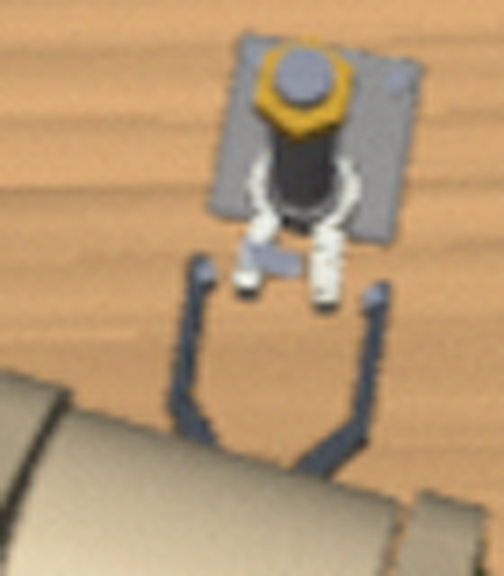

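The jaws straddle the ears with even gaps. Now I'll squeeze gradually.

>>> carry_out --steps '[0, 0, 0, 0, 0, 0, 0.28, 0, 0, 0, 0, 0, 0, 0.2, 0, 0, 0, 0, 0, 0, 0.14, 0, 0, 0, 0, 0, 0, 0.1, 0, 0, 0, 0, 0, 0, 0.06, 0, 0, 0, 0, 0, 0, 0.06]' --grip_force 70

```text
time_s: 9.73
eef_pos: [494.4, -32.5, -9.6]
ee_rot: [0.0, 0.996, -0.089, 0.001]
force: [-4.0, 1.3, 14.4]
grip_width: 0.54
```

```bash
python3 - <<'E'
from look import *
look("c4",dict(side=(225,160,120,90)),6)
E
```

```text
(no output)
```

View pics/c4_side.png

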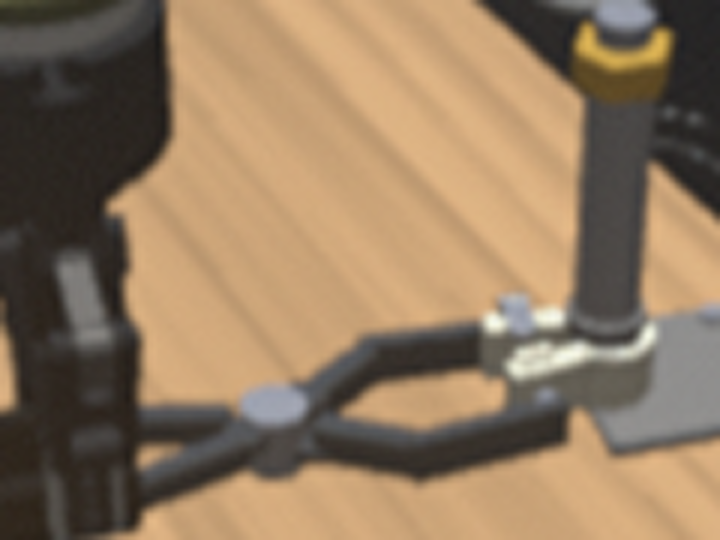

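>>> carry_out --steps '[0, 0, -0.05, 0, 0, 0, 0.02, 0, 0, -0.05, 0, 0, 0, -0.02, 0, 0, 0, 0, 0, 0, -0.06, 0, 0, 0, 0, 0, 0, -0.1, 0, 0, 0, 0, 0, 0, -0.14, 0, 0, 0, 0, 0, 0, -0.14, 0, 0, 0, 0, 0, 0, -0.14]'

```text
time_s: 10.37
eef_pos: [494.1, -32.3, -8.5]
ee_rot: [0.0, 0.996, -0.089, 0.0]
force: [-6.6, 0.7, 16.4]
grip_width: 0.436
```

```bash
python3 - <<'E'
from look import *
look("c5",dict(side=(225,160,120,90),top=(245,150,70,80)),6)
E
```

```text
(no output)
```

View pics/c5_side.png

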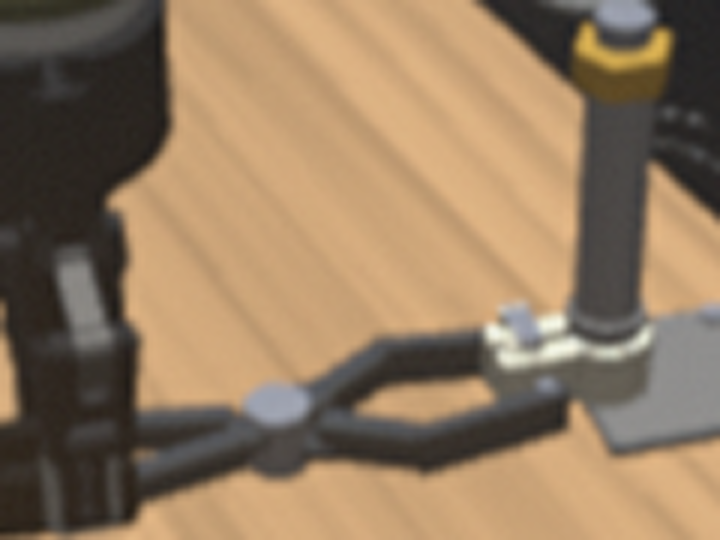

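View pics/c5_top.png

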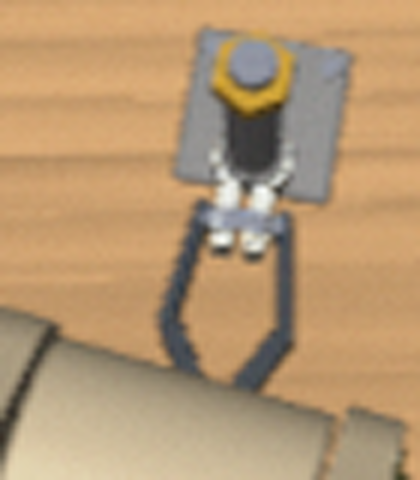

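The clip now looks shut: ear centres are about 14 mm apart against 26 mm before. I'll squeeze slightly more for certainty, then open slowly.

>>> carry_out --steps '[0, 0, 0, 0, 0, 0, -0.18, 0, 0, 0, 0, 0, 0, -0.18, 0, 0, 0, 0, 0, 0, -0.05, 0, 0, 0, 0, 0, 0, 0.1, 0, 0, 0, 0, 0, 0, 0.25, 0, 0, 0, 0, 0, 0, 0.4, 0, 0, 0, 0, 0, 0, 0.55, 0, 0, 0, 0, 0, 0, 0.75, 0, 0, 0, 0, 0, 0, 0.9, 0, 0, 0, 0, 0, 0, 0.9, 0, 0, 0, 0, 0, 0, 0.9]'

```text
time_s: 11.38
eef_pos: [494.2, -32.4, -9.7]
ee_rot: [0.0, 0.996, -0.089, 0.0]
force: [-0.4, -0.1, -0.1]
grip_width: 0.954
```

```bash
python3 - <<'E'
from look import *
look("c6",dict(side=(190,150,155,100),top=(235,150,80,100)),5)
E
```

```text
(no output)
```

View pics/c6_side.png

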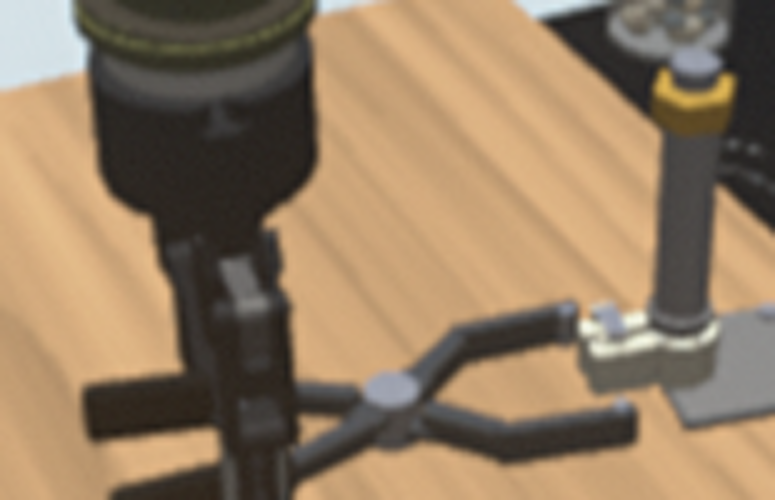

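View pics/c6_top.png

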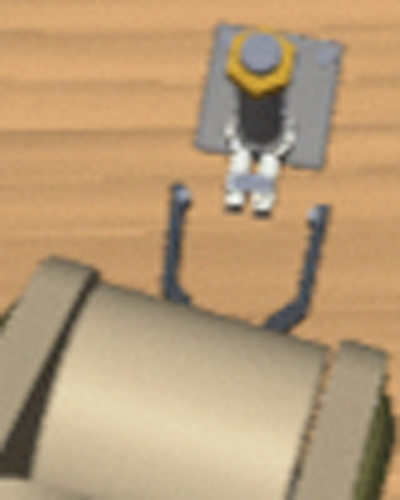

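The clip stays shut, the jaws have sprung open clear of the ears, and the fingers are off the handles. I'll open fully and go straight up.

>>> carry_out --steps '[0, 0, 0, 0, 0, 0, 1, 0, 0, -0.5, 0, 0, 0, 1, 0, 0, -1, 0, 0, 0, 1, 0, 0, -1.5, 0, 0, 0, 1, 0, 0, -2, 0, 0, 0, 1, 0, 0, -2, 0, 0, 0, 1, 0, 0, -2, 0, 0, 0, 1, 0, 0, -2, 0, 0, 0, 1, 0, 0, -2, 0, 0, 0, 1, -2, 0, -2, 0, 0, 0, 1, -2, 0, 0, 0, 0, 0, 1, -2, 0, 0, 0, 0, 0, 1, -2, 0, 0, 0, 0, 0, 1, 0, 0, 0, 0, 0, 0, 1, 0, 0, 0, 0, 0, 0, 1]'

```text
time_s: 12.73
eef_pos: [415.3, -18.2, 141.2]
ee_rot: [0.0, 0.996, -0.089, 0.001]
force: [-0.6, 0.2, 0.3]
grip_width: 1.002
```

```bash
python3 - <<'E'
from look import *
look("c7",dict(side=(190,150,155,120),top=(235,150,150,110)),5)
E
```

```text
(no output)
```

View pics/c7_side_full.png

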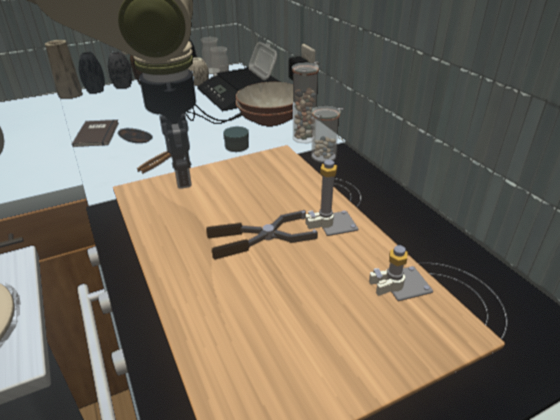

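View pics/c7_side.png

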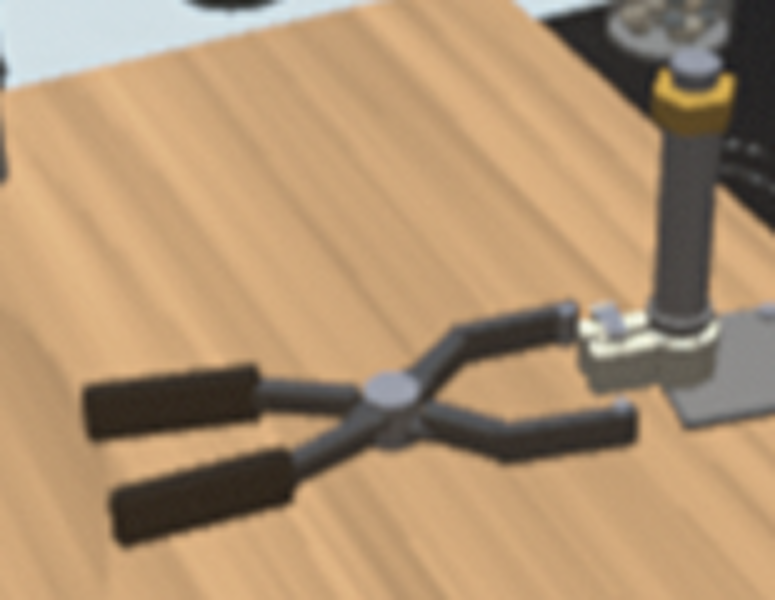

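View pics/c7_top.png

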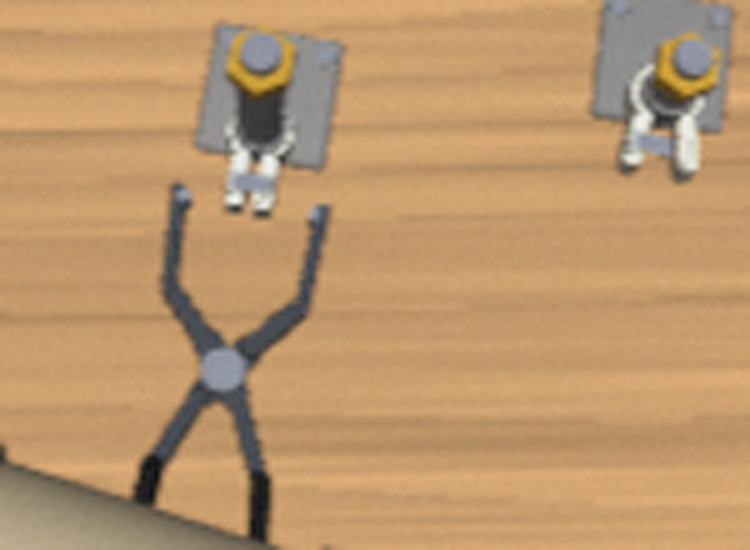

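The tall clip is shut, the short one is open, and the pliers lie flat and free on the board with the robot clear of everything. I'll hand it in.

```bash
python3 -c "
from rig import finish_job
print(finish_job())"
```

```text
the job is handed in; nothing more can be done
None
```

The taller pipe's clip is snapped shut and stayed shut after I let go. I took the pliers by the handles at 58 mm, set the jaws round the clip's ears on the board, squeezed to about 35 mm, released slowly and went up clear.

**Last checks (by camera, about 12.8 s on the clock):**
- **Taller clip:** the ear centres are about 14 mm apart, against 26 mm when open.
- **Shorter clip:** still open and never approached.
- **Pliers:** lying flat on the board, sprung open, with the jaws clear of the ears.
- **Gripper:** well clear, and only the pliers ever touched the clip.
- **Forces:** the largest reading at the end of a move was about 18 N.

**What disagreed:** the cameras showed the gripper about 26–28 mm higher than the reported tool height. Closing to 60 mm where the readout put the fingers beside the handles met nothing, so I went by the images for height. The grasp came at a reported height of about -11 mm. I did not find the cause.

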